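# Close the stone viewing box and hold its spring shutter open at the marker

### The job

A buyer wants to look at the rough jade lying in the wooden viewing box: first push the hanging front flap up until it is shut. Then pull the spring-return shutter on the box's roof by its upright grip towards the flap side until its pointer is level with the small marker clip, and hold it there with the gripper: your program finishes while still holding it, because it springs back if let go. Leave the marker clip, the stones and the other things on the table where they are.

Things in the scene. Friction and masses are not known exactly. Their poses are not given: they have to be found in the camera images.
- box: Plywood viewing box fixed to the table, 220 deep (its x) x 260 wide (y) x 130 mm high, walls 12 mm, yawed up to 0.35 rad. Origin: centre of its underside. Its x points from the open front (flap side, nearest the robot) to the back, y to the left seen from the robot, z up. The flat roof, 130 mm above the table, has a 60 x 50 mm window that the shutter covers.
- flap (a joint): Front flap's angle (rad): 0 = shut (upright against the front), grows as its upper edge drops towards the robot, at most 1.05. Plain plywood panel 250 wide, 118 high, 10 mm thick, about 0.25 kg, no handle. Stiff hinge (0.25 N m): it stays where it is left; pushing its free edge level towards the box closes it with about 3 to 8 N.
- flap_hinge (a point): Middle of the flap's hinge line, 116 mm ahead of the box's origin (box x = -116 mm), 12 mm above the table; the hinge axis is the box's y.
- flap_edge (a point): Middle of the flap's free (upper) edge, 118 mm from the hinge, midway in its thickness; 130 mm above the table when shut.
- shutter (a joint): How far the steel shutter plate is pulled out (m): 0 = home, grows along the box's -x (towards the flap side), stop at 0.088. A spring pulls it home: about 3.6 N at 0 plus 90 N/m (7 to 10 N at the marker).
- grip (a point): Point on the shutter's upright wooden grip, in the middle of its thickness and width, 170 mm above the table. The grip is 14 mm thick along the box's x, 60 mm wide along y, and rises from the shutter plate to 184 mm above the table (54 mm above the roof). When home it is at box x = -15 mm, y = 0. Nothing stands within 60 mm of it along x; guide rails 10 mm high run at box y +-42 mm.
- pointer (a point): Tip of the shutter's pointer, a flat bright arm 10 mm wide and tapering at the tip, reaching 80 mm to the box's +y side from the grip, 11.5 mm above the roof, at the same box x as the middle of the grip.
- mark (a point): Marker: the upright blade (4 mm thick along x) of a small dark steel clip, 14 x 24 mm, its top 34 mm above the roof, on a track on the roof's +y side, box y about 92 mm. The point is mid-blade at the pointer's height. The tight clip starts at a new place each time, 40 to 70 mm towards the flap side from the pointer's home. The pointer is level with it when both have the same x in the box's frame.
- stone_in: Rough stone 68 mm wide, 50 mm high inside the box; origin at the centre of its underside. Leave alone.
- stone_roof: Small rough stone 40 mm wide, 28 mm high on the roof at the back right; origin under its centre. Leave alone.
- stone_l: Rough stone 72 mm wide, 55 mm high on the table left of the flap; origin under its centre. Leave alone.
- stone_r: Rough stone 84 mm wide, 45 mm high on the table right of the flap; origin under its centre. Leave alone.
- mug: White mug 76 mm wide, 85 mm high on the left of the table; origin under its centre. Leave alone.
- slab: Sawn stone slab 90 x 60 x 18 mm lying on the left; origin under its centre. Leave alone.
- bottle: Plastic water bottle 64 mm wide, 190 mm high on the right; origin under its centre. Leave alone.
- torch: Metal pocket torch 135 mm long, 38 mm high lying on the right, along its x; origin under its middle. Leave alone.

How it is judged:
On the way, in this order (a step that is already met when the one before it is completed fails the run):
1. the flap is shut, with the shutter still home (value of joint flap below 0.09 rad and value of joint shutter below 0.015 m), for 0.2 s.
2. the shutter's pointer is pulled level with the marker, the flap still shut (x of pointer in the frame of mark between -0.006 and 0.006 m and value of joint flap below 0.09 rad), for 0.3 s.
At the end, for the whole second after the job is handed in: The flap is shut (within 0.09 rad), the shutter's pointer is within 6 mm of the marker along the box's x and at rest, the gripper's fingers bear on the shutter with more than 2 N, and the marker clip is where it was (6 mm) (all of step 2 and velocity of joint shutter between -0.01 and 0.01 m/s and contact force between shutter and the fingers above 2 N and distance of mark from where it was at the start of the episode below 0.006 m); the arm keeps its last pose, push and grip.
It fails at once if a stone or another bystander is moved by more than 25 mm, or the marker clip by more than 6 mm (distance of any of stone_in, stone_roof, stone_l, stone_r, mug, slab, bottle, torch from where it was at the start of the episode above 0.025 m or distance of mark from where it was at the start of the episode above 0.006 m).
It also fails if it takes over 42 s, if anything falls off the work surface, if the arm or the gripper's body presses on something with over 40 N, if the wrist force passes 120 N, or if a joint passes its speed limit or range.

### The arm

A 6-joint arm with a two-finger parallel gripper is mounted at the origin on the work surface. World frame = base frame: x ahead of the robot, y to its left, z up, the work surface at z = 0. Lengths are in m, angles in rad, forces in N, time in s.
With the tool pointing down it reaches from about 0.35 to 0.975 m from the base axis. Payload 4.9 kg.
Tool frame: the origin (TCP) lies on the centre line of the jaws, within the pads' length; the fingertips stand 8 mm ahead of it and the grasp point (between the pads) lies 11 mm behind it; z points along the fingers, y is the direction in which the jaws open and shut (so a half turn about z gives the same grasp; the last joint's range is limited). The gripper opens to 85 mm and grips with 20 to 120 N. Pads are 22 mm wide; open, the fingers measure 114 mm over their backs; the gripper's body (76 mm by 85 mm) begins 54 mm behind the grasp point. The pads swing forward as they close: fully open they stand 13 mm farther back than shut.
Start: joints at [1.168, 0.053, 1.613, -0, 1.476, -0.119], TCP at [0.175, 0.6, 0.239] pointing down, gripper open.
Joint ranges: [-3.01, 3.01], [-1.01, 2.22], [0.06, 2.58], [-1.02, 4.17], [0.09, 2.62], [-3.14, 3.14]. Speed limits (rad/s): [2.57, 2.57, 3.14, 3.14, 3.14, 3.14].

### API

Orientations are given as a rotation vector (axis times angle).
In Python, from station import get_obs, get_image, calibration, finish_job gives the robot as it stands. The module is installed in compiled form; this text tells all that it offers.
- The arm moves only by the shell command python3 -m jog 'ROWS' [FORCE]. ROWS is JSON, a list of rows, each a list of 7 numbers: the shift along the tool's x, y, z in cm, then the turn, a rotation vector about the tool's x, y, z in rad, then the closure in counts, from 0 (fully open) to 255 (shut). In form: [[dx, dy, dz, ax, ay, az, jaw], ...]. A call has 1 to 8 rows; each row is the pose to reach, as a shift and turn from the pose measured when the call began, along the tool's axes at that moment; what a row does not reach only later rows make up. A row lasts 1/12 s, in which the tool goes at most 41.7 mm and 7.16 degrees, less where a joint would pass 70% of its speed; a pose out of reach is approached as far as the arm can. A call with a gripper value outside its range is refused whole. The fingers move at their own pace and stop on an object; FORCE is the grip in N (left out, the last holds). Time passes only in rows, so rows that repeat a pose let the fingers close. It gives the time, the measured TCP pose, the force and the opening at its end, in the units of the state.
- get_obs(): the state, without advancing time (a new reading comes with each control period).
- get_image(name): name is "scene" or "top"; returns the picture (420x560x3 uint8, red, green, blue); there is no depth.
- calibration(name): a dict with "vfov" (degrees; the focal length in pixels is half the picture's height over the tangent of half this angle, whatever the lens; pixels are square), "cx", "cy" (the principal point, pixels), "R" (3x3) and "t" (3): a world point X has camera coordinates R X + t. Camera axes: x right, y down, z forward; pixel columns grow to the right and rows downward; lengths in m; the calibration is good to about 2 mm. A picture is of the moment at which its call begins. calibration takes no time and is no camera call.
- finish_job(): hands the job in, once; it reports no verdict.
The state is a dict: "t": time; "q": joint angles; "dq": joint speeds; "effort": joint torques, N m; "tool_pos": TCP position; "tool_rot": TCP orientation; "contact_force": force on the tool from outside, world axes, zero at the start; "wrist_torque": the same for the moment, N m; "opening": finger opening in m.
Only numpy, scipy, OpenCV 4.12 (cv2) and the standard library are available. Lean on these libraries where they do the work, as an engineer would, in place of code of your own. Each camera call takes 0.05 s, during which the arm holds its last target. There are 200 camera calls.

## Working session

There is one attempt and no reset: what is moved stays moved. The work goes in short steps, Python scripts to look and compute and a shell command to move; the robot and the scene stay as the last step left them, time stands still between calls to the robot, and variables do not carry over. Pictures are saved under pics/ and viewed, about 8 in all and at most 12, crops included, and the job is handed in when it is done.

```bash
mkdir -p pics; python3 - <<'E'
from station import *
import cv2
for n in("scene","top"):
    cv2.imwrite(f"pics/{n}0.png",get_image(n)[:,:,::-1]); print(n,calibration(n))
o=get_obs();print(o)
E
```

```text
scene {'vfov': 57.004524302625164, 'cx': 271.1278926332302, 'cy': 209.65613378629126, 'R': array([[ 0.28592515,  0.95821282, -0.00866029],
       [ 0.74458059, -0.22784933, -0.62744278],
       [-0.60319695,  0.17295338, -0.77861452]]), 't': array([-0.15418172, -0.3271282 ,  1.58484872])}
top {'vfov': 43.09517999311906, 'cx': 272.123439311365, 'cy': 206.57525345783486, 'R': array([[ 8.85110742e-04, -9.99934198e-01, -1.14374965e-02],
       [-9.93299406e-01,  4.42664296e-04, -1.15568573e-01],
       [ 1.15566031e-01,  1.14631494e-02, -9.93233653e-01]]), 't': array([0.00162354, 0.58367652, 1.60847193])}
{'t': 0.1, 'q': array([ 1.16800364e+00,  5.32975844e-02,  1.61415259e+00,  4.38742047e-06,
        1.47601999e+00, -1.19058997e-01]), 'dq': array([-0.00037205, -0.00175489, -0.00385958,  0.00086509, -0.00029145,
       -0.00021639]), 'effort': array([ 1.69858695e-04, -3.94905567e+01, -3.71361566e+01, -1.71165434e-04,
        4.01897763e-03, -1.59645123e-05]), 'tool_pos': array([0.17477961, 0.59948909, 0.23818422]), 'tool_rot': array([-4.44125732e-01, -3.10954644e+00,  2.84714505e-03]), 'contact_force': array([-0.76153051,  0.3650645 ,  0.70819061]), 'wrist_torque': array([-0.00489582,  0.02128811, -0.03620524]), 'opening': 0.08560628592667757}
```

View pics/scene0.png

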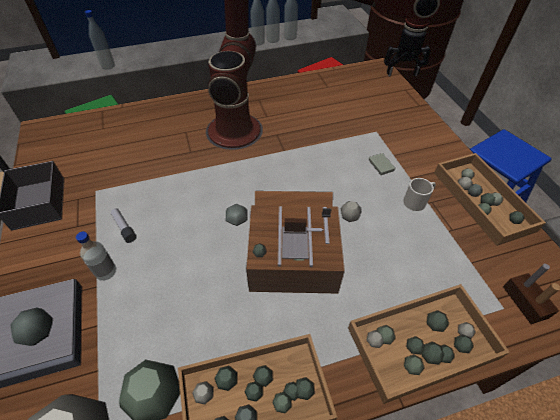

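View pics/top0.png

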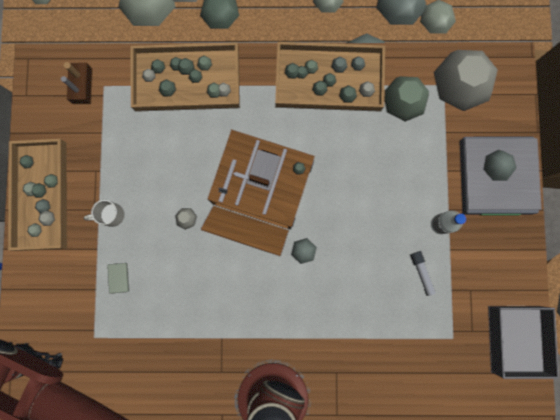

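The box is at top ≈(262,178), yawed, with its flap hanging towards the robot at (246,230). The clip is near (223,190), the grip at (259,181), and the stones sit left (186,217) and right (304,250) of the flap. Next I'll enlarge crops of both views.

```bash
python3 - <<'E'
import cv2
a=cv2.imread("pics/top0.png")[120:265,195:325]
cv2.imwrite("pics/topc.png",cv2.resize(a,None,fx=4,fy=4,interpolation=cv2.INTER_CUBIC))
a=cv2.imread("pics/scene0.png")[180:300,235:375]
cv2.imwrite("pics/scc.png",cv2.resize(a,None,fx=5,fy=5,interpolation=cv2.INTER_CUBIC))
E
```

```text
(no output)
```

View pics/topc.png

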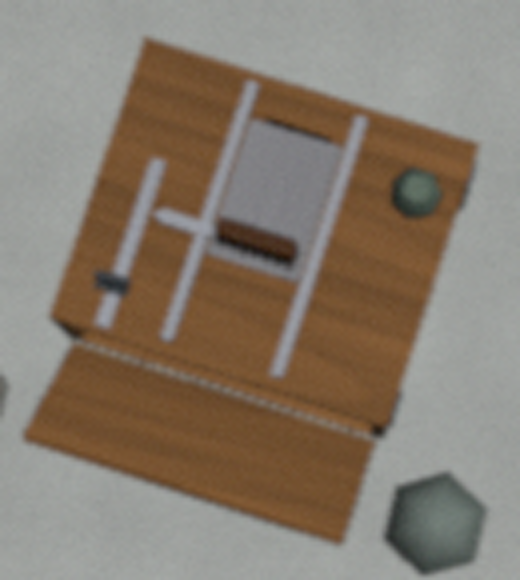

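View pics/scc.png

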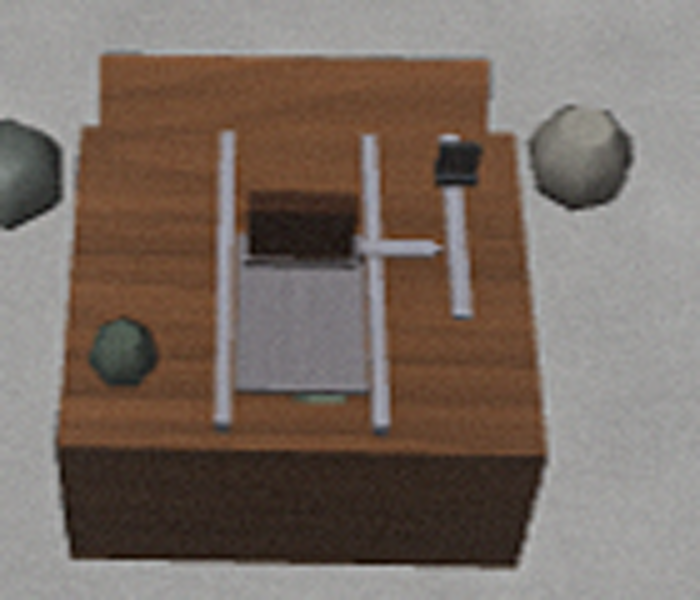

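```bash
cat > h.py <<'E'
import numpy as np
from station import *
from scipy.optimize import least_squares
from scipy.spatial.transform import Rotation as Ro
C={n:calibration(n) for n in("scene","top")}
def proj(n,X):
    c=C[n]; p=np.atleast_2d(X)@c["R"].T+c["t"]; f=210/np.tan(np.radians(c["vfov"]/2))
    return p[:,:2]/p[:,2:]*f+[c["cx"],c["cy"]]
def full(n,uv):
    uv=np.array(uv,float); s,o=((4,[195,120]) if n=="top" else (5,[235,180]))
    return (uv+.5)/s-.5+o
def b2w(b,P):
    P=np.atleast_2d(P);c,s=np.cos(b[2]),np.sin(b[2])
    return np.c_[b[0]+c*P[:,0]-s*P[:,1],b[1]+s*P[:,0]+c*P[:,1],P[:,2]]
E
python3 - <<'E'
from h import *
K=np.array([[.11,.13,.13],[.11,-.13,.13],[-.11,-.13,.13],[-.11,.13,.13]])
T=full("top",[(147,38),(477,143),(388,425),(53,319)])
S=full("scene",[(545,455),(57,443),(83,127),(515,133)])
f=lambda b:np.r_[(proj("top",b2w(b,K))-T).ravel(),(proj("scene",b2w(b,K))-S).ravel()]
r=least_squares(f,[.6,0,-.3]);b=r.x;print("box",b);print(r.fun.round(1))
np.save("box.npy",b)
def sol(P,x0,obs):
    g=lambda p:np.concatenate([(proj(n,b2w(b,P(p)))-full(n,[uv])).ravel() for n,uv in obs])
    q=least_squares(g,x0);return q.x,q.fun.round(1)
print("pointer",sol(lambda p:[p[0],p[1],.1415],[0,.08],[("top",(157,214)),("scene",(440,247))]))
print("mark top edge scene",sol(lambda p:[p[0],p[1],.164],[-.06,.09],[("scene",(461,144))]))
print("mark mid top",sol(lambda p:[p[0],p[1],.15],[-.06,.09],[("top",(113,282))]))
print("grip top",sol(lambda p:[p[0],p[1],.184],[-.015,0],[("top",(260,238)),("scene",(303,195))]))
F=lambda p,y:[-.116-.118*np.sin(p[0]),y,.012+.118*np.cos(p[0])]
g=lambda p:np.concatenate([(proj("top",b2w(b,F(p,y)))-full("top",[uv])).ravel() for y,uv in((.125,(25,437)),(-.125,(342,543)))])
q=least_squares(g,[.9]);print("flap",q.x,q.fun.round(1), b2w(b,F(q.x,0)))
for n in("top","scene"):print(n,-C[n]["R"].T@C[n]["t"])
E
```

```text
box [ 0.65847893  0.03374308 -0.3154168 ]
[-0.6 -0.   0.7  0.4 -0.   0.9 -1.2 -0.2  0.5  0.2 -0.3  0.9 -0.6  0.1
 -0.3  0.2]
pointer (array([-0.01523326,  0.07861734]), array([-0.5,  0.3, -0.4,  0.5]))
mark top edge scene (array([-0.07387556,  0.09293945]), array([ 0., -0.]))
mark mid top (array([-0.07223156,  0.09070681]), array([ 0., -0.]))
grip top (array([-0.01637788, -0.00104268]), array([-0.9,  0.6, -0.7,  1. ]))
flap [0.75926845] [-0.7  0.1  0.4 -0.1] [[0.47097872 0.09492638 0.0975901 ]]
top [ 0.39387938 -0.0170731   1.66506169]
scene [ 1.24363366 -0.20090199  1.02739673]
```

```bash
cat >> h.py <<'E'
def to(P,yawy=None):
    """box point P for the TCP, tool down with tool y along box +x -> tool-frame shift (cm), turn"""
    b=np.load("box.npy"); o=get_obs(); R=Ro.from_rotvec(o["tool_rot"])
    w=b2w(b,P)[0]; d=R.inv().apply(w-o["tool_pos"])*100
    y=np.array([np.cos(b[2]),np.sin(b[2]),0]);z=np.array([0,0,-1.]);x=np.cross(y,z)
    T=Ro.from_matrix(np.c_[x,y,z])
    c,s=np.cos(b[2]),np.sin(b[2]); e=o["tool_pos"]-[b[0],b[1],0]
    print("t",o["t"],"box-frame TCP",np.round([c*e[0]+s*e[1],-s*e[0]+c*e[1],e[2]],4),"q",o["q"].round(2),"F",o["contact_force"].round(1))
    print("world target",w.round(3),"rows shift cm",d.round(2),"turn",(R.inv()*T).as_rotvec().round(3))
E
python3 -c "
from h import *
to([-.235,0,.22])"
```

```text
t 0.1 box-frame TCP [-0.6353  0.3878  0.2382] q [ 1.17  0.05  1.61  0.    1.48 -0.12] F [-0.8  0.4  0.7]
world target [0.435 0.107 0.22 ] rows shift cm [-38.79 -40.02   1.88] turn [-2.000e-03  1.000e-03  1.602e+00]
```

```bash
python3 -m jog '[[-5,-5,0.2,0,0,0.1,255],[-8,-8,0.4,0,0,0.22,255],[-11,-11,0.6,0,0,0.34,255],[-14,-14,0.8,0,0,0.46,255],[-17,-17,1,0,0,0.58,255],[-19.8,-20,1,0,0,0.7,255],[-22.5,-23,1.1,0,0,0.82,255],[-25,-26,1.2,0,0,0.94,255]]' 40; python3 -c "
from h import *
to([-.235,0,.22])"
```

```text
t: 0.77
tool_pos: [0.3304, 0.3035, 0.2268]
tool_rot: [1.811, 2.566, -0.003]
contact_force: [0.9, -0.1, 0.3]
opening: -0.0002
t 0.7667 box-frame TCP [-0.3956  0.1546  0.2268] q [ 0.58 -0.38  2.02 -0.    1.51  0.24] F [ 0.9 -0.1  0.3]
world target [0.435 0.107 0.22 ] rows shift cm [-22.05   3.27   0.71] turn [-0.001  0.002  0.657]
```

```bash
python3 -m jog '[[-4,0.6,0,0,0,0.11,255],[-8,1.2,0.2,0,0,0.22,255],[-12,1.8,0.4,0,0,0.33,255],[-16,2.4,0.6,0,0,0.44,255],[-20,3,0.7,0,0,0.55,255],[-22,3.3,0.7,0,0,0.657,255],[-22,3.3,0.7,0,0,0.657,255],[-22,3.3,0.7,0,0,0.657,255]]'; python3 -c "
from h import *
to([-.235,0,.08])"
```

```text
t: 1.43
tool_pos: [0.4351, 0.1064, 0.2196]
tool_rot: [2.544, 1.843, -0.004]
contact_force: [-0.2, 0.5, -0.4]
opening: 0.0001
t 1.4333 box-frame TCP [-2.349e-01 -2.000e-04  2.196e-01] q [ 0.07 -0.38  2.03 -0.    1.5   0.39] F [-0.2  0.5 -0.4]
world target [0.435 0.107 0.08 ] rows shift cm [5.000e-02 1.000e-02 1.396e+01] turn [-0.001  0.002 -0.001]
```

```bash
python3 -m jog '[[0,0,3.5,0,0,0,255],[0,0,7,0,0,0,255],[0,0,10.5,0,0,0,255],[0,0,13.5,0,0,0,255],[0,0,14,0,0,0,255],[0,0,14,0,0,0,255]]'; python3 -c "
from h import *
import cv2
to([-.1355,0,.112])
a=get_image('top')[120:265,195:325,::-1]
cv2.imwrite('pics/t1.png',cv2.resize(a,None,fx=4,fy=4,interpolation=cv2.INTER_CUBIC))"
```

```text
t: 1.93
tool_pos: [0.4323, 0.1071, 0.0772]
tool_rot: [-2.539, -1.845, 0.012]
contact_force: [-0.4, -0.1, 0.7]
opening: -0.0005
t 1.9333 box-frame TCP [-0.2378 -0.0005  0.0772] q [ 0.08 -0.23  2.16 -0.    1.22  0.39] F [-0.4 -0.1  0.7]
world target [0.53  0.076 0.112] rows shift cm [ 0.02 10.2  -3.55] turn [-0.007  0.004  0.001]
```

View pics/t1.png

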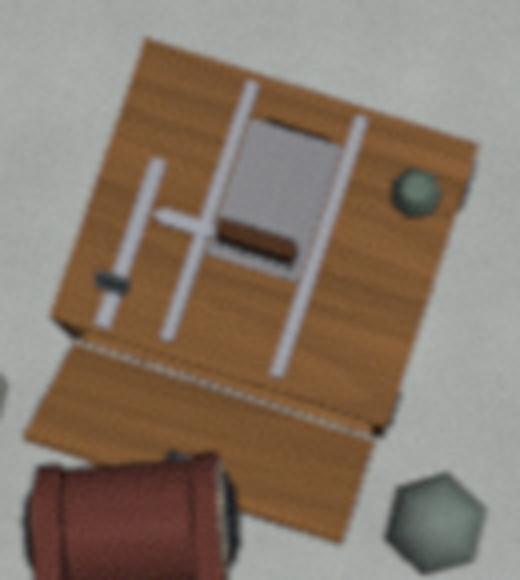

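The hand is just ahead of the flap's free edge, with no contact, and nothing else has changed. Now I'll push, rising along the way.

```bash
python3 -m jog '[[0,1,0,0,0,0,255],[0,2,0,0,0,0,255],[0,3,-0.3,0,0,0,255],[0,4,-0.8,0,0,0,255],[0,5,-1.4,0,0,0,255],[0,6,-2,0,0,0,255],[0,6.5,-2.4,0,0,0,255],[0,6.5,-2.4,0,0,0,255]]'; python3 -c "
from h import *
to([-.1355,0,.112])"
```

```text
t: 2.65
tool_pos: [0.4989, 0.0865, 0.1057]
tool_rot: [2.541, 1.844, -0.0]
contact_force: [0.9, 0.5, 0.5]
opening: -0.0002
t 2.65 box-frame TCP [-0.1681  0.0006  0.1057] q [ 0.03 -0.11  2.01 -0.    1.25  0.34] F [0.9 0.5 0.5]
world target [0.53  0.076 0.112] rows shift cm [-0.06  3.26 -0.63] turn [0.001 0.001 0.   ]
```

```bash
python3 -m jog '[[0,0.7,0,0,0,0,255],[0,1.4,-0.2,0,0,0,255],[0,1.4,-0.2,0,0,0,255]]'; python3 -c "
from h import *
import cv2
to([-.1355,0,.112])
a=get_image('scene')[150:290,225:365,::-1]
cv2.imwrite('pics/s2.png',cv2.resize(a,None,fx=4,fy=4,interpolation=cv2.INTER_CUBIC))"
```

```text
t: 2.9
tool_pos: [0.5137, 0.0816, 0.1083]
tool_rot: [2.54, 1.843, 0.002]
contact_force: [-0.5, 0.1, 0.2]
opening: -0.0002
t 2.9 box-frame TCP [-0.1525  0.0006  0.1083] q [ 0.02 -0.08  1.97 -0.    1.25  0.33] F [-0.5  0.1  0.2]
world target [0.53  0.076 0.112] rows shift cm [-0.06  1.7  -0.36] turn [ 0.003  0.001 -0.   ]
```

View pics/s2.png

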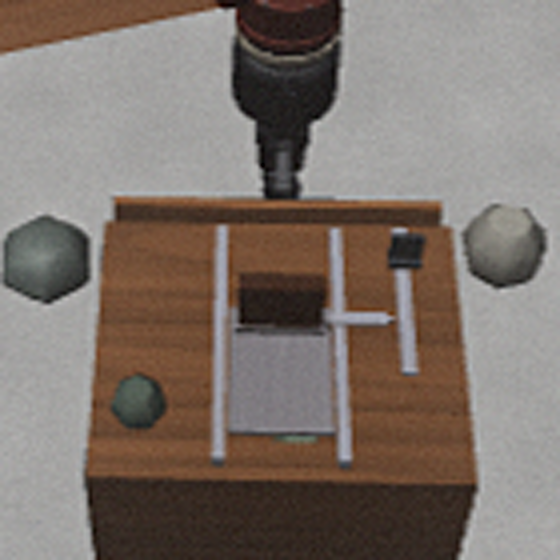

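The flap is nearly shut, with the finger behind it at (282,190); the stones and clip haven't moved. I'll keep pushing.

```bash
python3 -m jog '[[0,0.6,-0.1,0,0,0,255],[0,1.2,-0.2,0,0,0,255],[0,1.6,-0.3,0,0,0,255],[0,1.6,-0.3,0,0,0,255]]'; python3 -c "
from h import *
to([-.1355,0,.112])"
```

```text
t: 3.28
tool_pos: [0.5292, 0.0764, 0.1111]
tool_rot: [2.54, 1.842, 0.002]
contact_force: [-0.2, -0.0, -0.7]
opening: -0.0002
t 3.2833 box-frame TCP [-0.1362  0.0005  0.1111] q [ 0.01 -0.05  1.94 -0.    1.25  0.32] F [-0.2 -0.  -0.7]
world target [0.53  0.076 0.112] rows shift cm [-0.05  0.07 -0.09] turn [ 0.004  0.001 -0.   ]
```

```bash
python3 -m jog '[[0,0.4,0,0,0,0,255],[0,0.7,0,0,0,0,255],[0,0.7,0,0,0,0,255]]'; python3 -m jog '[[0,0.3,0,0,0,0,255],[0,0.3,0,0,0,0,255]]';  python3 -c "
from h import *
import cv2
to([-.1355,0,.112])
a=get_image('scene')[150:290,225:365,::-1]
cv2.imwrite('pics/s3.png',cv2.resize(a,None,fx=4,fy=4,interpolation=cv2.INTER_CUBIC))"
```

```text
t: 3.53
tool_pos: [0.5299, 0.0762, 0.1111]
tool_rot: [-2.534, -1.839, 0.018]
contact_force: [-29.0, 6.2, 18.9]
opening: 0.0003
t: 3.7
tool_pos: [0.5295, 0.0764, 0.1113]
tool_rot: [-2.528, -1.836, 0.029]
contact_force: [-16.6, 3.6, 11.3]
opening: 0.0
t 3.7 box-frame TCP [-0.1359  0.0005  0.1113] q [ 0.   -0.03  1.92  0.    1.28  0.32] F [-16.6   3.6  11.3]
world target [0.53  0.076 0.112] rows shift cm [-0.05  0.04 -0.07] turn [-0.025  0.005  0.001]
```

View pics/s3.png

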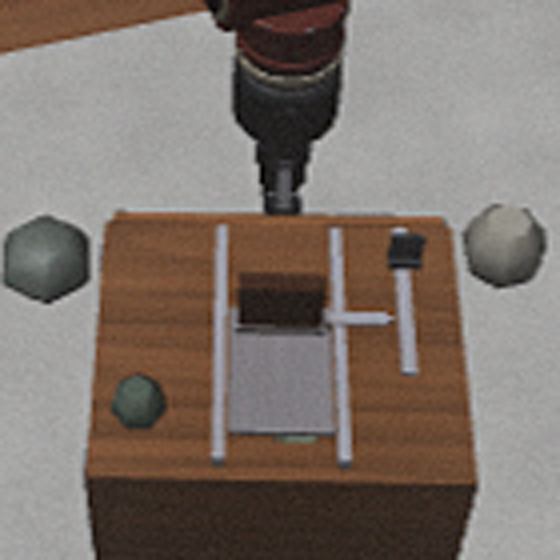

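The flap is shut: its top edge lies flush with the roof front at row 213, and the force confirms the stop. Next I'll back off, rise, open, and move over the grip.

```bash
python3 -m jog '[[0,-1,0,0.0,0,0,255],[0,-2,-0.5,-0.025,0,0,255],[0,-2,-4,-0.025,0,0,200],[0,-2,-8,-0.025,0,0,100],[0,-1,-12,-0.025,0,0,0],[0,3,-12.6,-0.025,0,0,0],[0,7,-12.6,-0.025,0,0,0],[0,9,-12.6,-0.025,0,0,0]]' 60; python3 -c "
from h import *
to([-.015,0,.24])"
```

```text
t: 4.42
tool_pos: [0.6221, 0.0466, 0.2376]
tool_rot: [2.536, 1.84, 0.002]
contact_force: [-0.3, -0.6, -0.4]
opening: 0.0723
t 4.4167 box-frame TCP [-0.0386  0.001   0.2376] q [-0.04  0.05  1.62 -0.01  1.47  0.27] F [-0.3 -0.6 -0.4]
world target [0.644 0.038 0.24 ] rows shift cm [-0.1   2.36 -0.22] turn [ 0.007  0.004 -0.   ]
```

```bash
python3 -m jog '[[-0.1,1.2,0,0.007,0.004,0,0],[-0.1,2.36,0,0.007,0.004,0,0],[-0.1,2.36,0,0.007,0.004,0,0],[-0.1,2.36,0,0.007,0.004,0,0]]'; python3 -c "
from h import *
import cv2
to([-.015,0,.157])
a=get_image('scene')[150:290,225:365,::-1]
cv2.imwrite('pics/s4.png',cv2.resize(a,None,fx=4,fy=4,interpolation=cv2.INTER_CUBIC))"
```

```text
t: 4.75
tool_pos: [0.6445, 0.0382, 0.2378]
tool_rot: [2.543, 1.844, 0.001]
contact_force: [0.5, 0.2, 0.3]
opening: 0.0856
t 4.75 box-frame TCP [-1.470e-02 -1.000e-04  2.378e-01] q [-0.06  0.1   1.56  0.    1.48  0.26] F [0.5 0.2 0.3]
world target [0.644 0.038 0.157] rows shift cm [ 0.01 -0.03  8.08] turn [ 0.001 -0.    -0.001]
```

View pics/s4.png

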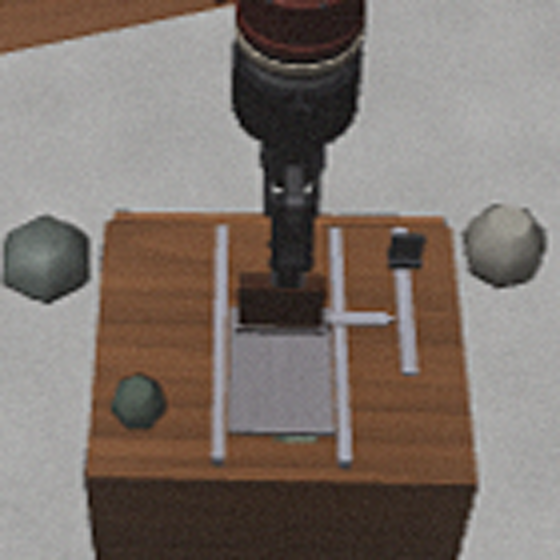

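The open jaws sit over the grip, with the rear finger at (290,280), and the flap is still shut. I'll descend and close.

```bash
python3 -m jog '[[0,0,3,0,0,0,0],[0,0,6,0,0,0,0],[0,0,7.8,0,0,0,0],[0,0,8,0,0,0,0],[0,0,8,0,0,0,100],[0,0,8,0,0,0,160],[0,0,8,0,0,0,255],[0,0,8,0,0,0,255]]' 60 && python3 -m jog '[[0,0,0,0,0,0,255],[0,0,0,0,0,0,255],[0,0,0,0,0,0,255],[0,0,0,0,0,0,255]]' ; python3 -c "
from h import *
to([-.073,0,.157])"
```

```text
t: 5.47
tool_pos: [0.6452, 0.0385, 0.1603]
tool_rot: [2.541, 1.844, 0.005]
contact_force: [-0.7, 0.0, -0.6]
opening: 0.0389
t: 5.8
tool_pos: [0.6436, 0.0393, 0.1623]
tool_rot: [-2.541, -1.845, -0.001]
contact_force: [-10.5, 1.7, 9.4]
opening: 0.0128
t 5.8 box-frame TCP [-0.0159  0.0007  0.1623] q [-0.05  0.16  1.63  0.    1.35  0.26] F [-10.5   1.7   9.4]
world target [0.589 0.056 0.157] rows shift cm [-0.07 -5.71  0.54] turn [-0.001 -0.001  0.   ]
```

```bash
python3 -m jog '[[0,-0.6,0,0,0,0,255],[0,-1.4,0,0,0,0,255],[0,-2.2,0,0,0,0,255],[0,-3,0,0,0,0,255],[0,-3.8,0,0,0,0,255],[0,-4.6,0,0,0,0,255],[0,-5.2,0,0,0,0,255],[0,-5.4,0,0,0,0,255]]' 80; python3 -m jog '[[0,0,0,0,0,0,255],[0,0,0,0,0,0,255]]'; python3 -c "
from h import *
import cv2
to([-.073,0,.162])
a=get_image('scene')[150:290,225:365,::-1]
a=cv2.imwrite('pics/s5.png',cv2.resize(a[25:115,60:130],None,fx=8,fy=8,interpolation=cv2.INTER_CUBIC)[:600])"
```

```text
t: 6.47
tool_pos: [0.5931, 0.0559, 0.1624]
tool_rot: [2.541, 1.844, 0.006]
contact_force: [9.6, -1.3, -5.4]
opening: 0.0128
t: 6.63
tool_pos: [0.5939, 0.0556, 0.1624]
tool_rot: [2.539, 1.842, 0.011]
contact_force: [7.5, -0.5, -5.9]
opening: 0.0127
t 6.6333 box-frame TCP [-0.0682  0.0007  0.1624] q [-0.03  0.04  1.76  0.    1.34  0.28] F [ 7.5 -0.5 -5.9]
world target [0.589 0.056 0.162] rows shift cm [-0.07 -0.48  0.04] turn [ 0.008 -0.003 -0.   ]
```

View pics/s5.png

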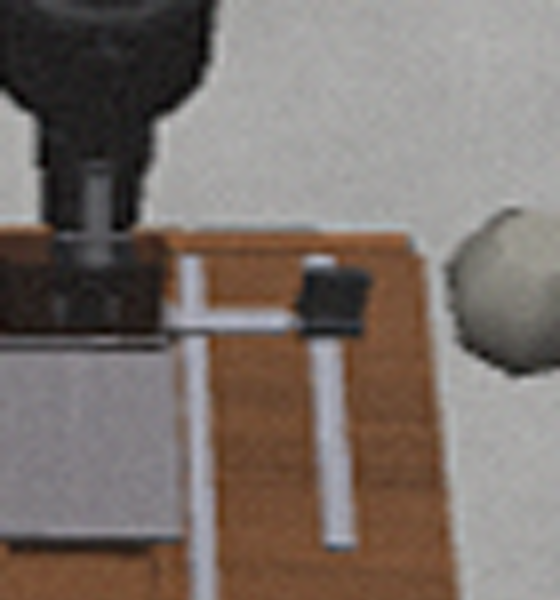

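The pointer tip at (298,320) is almost level with the clip, whose blade top is at about (337,268) and base edge at (333,337). Now to quantify the gap.

```bash
python3 - <<'E'
from h import *
import cv2
b=np.load("box.npy")
F=lambda uv:(np.array(uv)+.5)/8-.5+[285,175]
def s(z,n,uv):
    q=least_squares(lambda p:(proj(n,b2w(b,[p[0],p[1],z]))-uv).ravel(),[-.07,.09]).x;return q.round(4)
print("ptr tip",s(.1415,"scene",F((298,320))),"arm mid",s(.1415,"scene",F((230,320))))
print("arm inner",s(.1415,"scene",F((180,319))))
print("clip top",s(.164,"scene",F((337,268))),"clip bottom edge z.13",s(.13,"scene",F((333,337))),"at .136",s(.136,"scene",F((333,337))))
a=get_image("top")[150:220,205:275,::-1]
cv2.imwrite("pics/t6.png",cv2.resize(a,None,fx=8,fy=8,interpolation=cv2.INTER_CUBIC))
E
```

```text
ptr tip [-0.0688  0.0805] arm mid [-0.0684  0.0558]
arm inner [-0.0685  0.0376]
clip top [-0.0751  0.0927] clip bottom edge z.13 [-0.0702  0.0944] at .136 [-0.0655  0.0935]
```

View pics/t6.png

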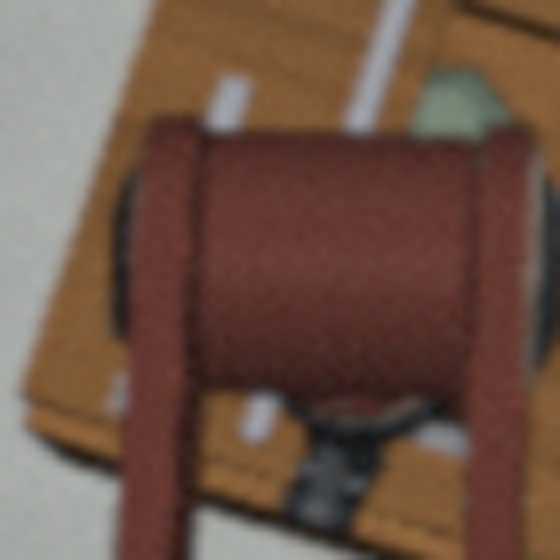

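Pointer at -68.5 mm (TCP reads -68.2, which agrees); the clip estimates average about -72.5 mm. Pull about 4 mm more.

```bash
python3 -m jog '[[0,-0.3,0,0,0,0,255],[0,-0.5,0,0,0,0,255],[0,-0.5,0,0,0,0,255],[0,-0.5,0,0,0,0,255],[0,-0.5,0,0,0,0,255],[0,-0.5,0,0,0,0,255]]'; python3 -c "
from h import *
import cv2
to([-.0725,0,.162])
a=get_image('scene')[175:265,285:355,::-1]
a=cv2.imwrite('pics/s7.png',cv2.resize(a,None,fx=8,fy=8,interpolation=cv2.INTER_CUBIC)[:600])"
```

```text
t: 7.23
tool_pos: [0.5902, 0.0568, 0.1625]
tool_rot: [2.537, 1.84, 0.015]
contact_force: [8.8, -2.4, -5.5]
opening: 0.0128
t 7.2333 box-frame TCP [-0.072   0.0008  0.1625] q [-0.03  0.03  1.77 -0.    1.33  0.29] F [ 8.8 -2.4 -5.5]
world target [0.59  0.056 0.162] rows shift cm [-0.08 -0.05  0.05] turn [ 0.012 -0.003 -0.   ]
```

View pics/s7.png

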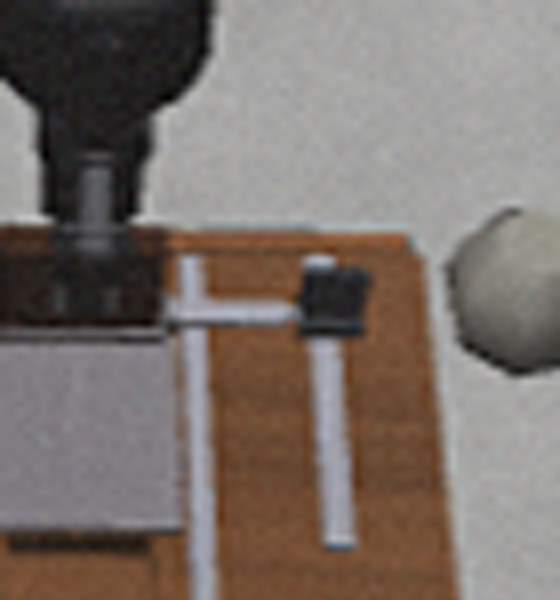

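The pointer (tip at 298,312) is now level with the blade, the clip hasn't moved, and the flap is flush at row 235. I'll hold briefly to confirm it is at rest.

```bash
python3 -m jog '[[0,-0.12,0,0,0,0,255],[0,-0.12,0,0,0,0,255],[0,-0.12,0,0,0,0,255],[0,-0.12,0,0,0,0,255],[0,-0.12,0,0,0,0,255],[0,-0.12,0,0,0,0,255]]'; python3 -c "
from h import *
to([-.0725,0,.162]);get_image('scene');get_image('scene');to([-.0725,0,.162])
print(np.abs(get_obs()['dq']).max());finish_job()"
```

```text
t: 7.78
tool_pos: [0.59, 0.0569, 0.1625]
tool_rot: [2.536, 1.838, 0.018]
contact_force: [8.4, -1.3, -4.7]
opening: 0.0127
t 7.7833 box-frame TCP [-0.0723  0.0007  0.1625] q [-0.03  0.03  1.77 -0.    1.33  0.29] F [ 8.4 -1.3 -4.7]
world target [0.59  0.056 0.162] rows shift cm [-0.07 -0.03  0.05] turn [ 0.015 -0.004 -0.001]
t 7.8833 box-frame TCP [-0.0722  0.0007  0.1625] q [-0.03  0.03  1.77 -0.    1.33  0.29] F [ 8.8 -0.8 -5. ]
world target [0.59  0.056 0.162] rows shift cm [-0.07 -0.03  0.05] turn [ 0.015 -0.004 -0.001]
0.0012514063778132005
the job is handed in; nothing more can be done
```

I pushed the flap shut, pulled the shutter by its grip until the pointer was level with the marker clip, and handed the job in at about 7.9 s with the gripper still holding. No verdict is reported, so this rests on my own checks.

- **Flap:** it met its stop with a contact force, and the last picture shows its edge flush with the roof front. I did not measure the angle after shutting.
- **Pointer:** the gripper stands at box x = -72.2 mm. My estimates of the clip's position averaged about -72.5 mm, with a spread of roughly ±2 mm, so the pointer should be inside the 6 mm limit.
- **Hold:** the arm was at rest with about 9 N of spring load on the gripper.
- **Other objects:** the clip and left stone had not moved in the last picture. The roof and right stones were last seen, unmoved, before the pull. I did not recheck the stone inside the box, mug, slab, bottle or torch, but the arm stayed clear of them.

No check failed. The top camera was blocked by the arm at the end, so the final alignment was judged from the scene camera and the arm's own position, which agreed to within 1 mm when I compared them just before the last 4 mm of pull.

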